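# Set a pot on the indexing wheel for banding

### The arm

A 6-joint arm with a two-finger parallel gripper is mounted at the origin on the work surface. World frame = base frame: x ahead of the robot, y to its left, z up, the work surface at z = 0. Lengths are in m, angles in rad, forces in N, time in s.
With the tool pointing down it reaches from about 0.35 to 0.8 m from the base axis. Payload 7.3 kg.
Tool frame: the origin (TCP) lies midway between the tips of the shut fingers; the grasp point (between the pads) lies 19 mm behind it; y points along the fingers, x is the direction in which the jaws open and shut, and the axes are right-handed (so a half turn about y gives the same grasp; the last joint's range is limited). The gripper opens to 85 mm and grips with 20 to 120 N. Pads are 22 mm wide; open, the fingers measure 114 mm over their backs; the gripper's body (76 mm by 85 mm) begins 54 mm behind the grasp point. The pads swing forward as they close: fully open they stand 13 mm farther back than shut.
Start: joints at [-1.308, 0.342, 1.524, -0, 1.275, -0.146], TCP at [0.209, -0.482, 0.231] pointing down, gripper open.
Joint ranges: [-2.53, 2.53], [-0.77, 2.02], [0.04, 2.7], [-1, 4.14], [0.28, 2.66], [-3.11, 3.11]. Speed limits (rad/s): [2.57, 2.57, 3.14, 3.14, 3.14, 3.14].

### API

Orientations are given as a unit quaternion [x, y, z, w].
In Python, from station import robot gives the robot as it stands.
- The arm moves only by the tool play_rows, never from a script. Its argument "motion" is text: rows parted by semicolons, each of 7 numbers parted by spaces: the closure in counts, from 0 (fully open) to 255 (shut), then the shift along the tool's x, y, z in mm, then the turn, a rotation vector about the tool's x, y, z in degrees. A call has 1 to 12 rows; each row shifts and turns the commanded pose from where the row before left it, along the tool's axes as they then stand; what a row does not reach is not made up. A row lasts 1/8 s, in which the tool goes at most 62.5 mm and 10.7 degrees, less where a joint would pass 70% of its speed; a pose out of reach is approached as far as the arm can. A call is refused whole if a number of a shift passes 62.5 or a number of a turn 10.7, either way. A call with a gripper value outside its range is refused whole. The fingers move at their own pace and stop on an object; the grip force is fixed at half the most. Time passes only in rows, so rows that do not move let the fingers close. It gives the time, the measured TCP pose, the force and the opening at its end, in the units of the state.
- robot.state(): the state, without advancing time (a new reading comes with each control period).
- robot.capture(name): name is "side" or "top"; returns (picture, depth): 420x560x3 uint8, red, green, blue; 420x560 float32, m along the optical axis (not along the pixel's ray), 0 where there is no reading.
- robot.calibration(name): a dict with "vertical_fov" (degrees; the focal length in pixels is half the picture's height over the tangent of half this angle, whatever the lens; pixels are square), "cx", "cy" (the principal point, pixels), "distortion" ([k1, k2, p1, p2, k3] as OpenCV has them; the pictures are not rectified), "pose" (4x4, takes a point from camera to world coordinates). Camera axes: x right, y down, z forward; pixel columns grow to the right and rows downward; lengths in m; the calibration is good to about 2 mm. A picture is of the moment at which its call begins. calibration takes no time and is no camera call.
- robot.finish_job(): hands the job in, once; it reports no verdict.
The state is a dict: "time": time; "joint_positions": joint angles; "qd": joint speeds; "joint_efforts": joint torques, N m; "position": TCP position; "ee_rot": TCP orientation; "contact_force": force on the tool from outside, world axes, zero at the start; "torque": the same for the moment, N m; "grip_width": finger opening in m.
Only numpy, scipy, OpenCV 4.12 (cv2) and the standard library are available. Lean on these libraries where they do the work, as an engineer would, in place of code of your own. Each camera call takes 0.05 s, during which the arm holds its last target. There are 200 camera calls.

### The job

Set the rectangular clay pot gently and upright on the indexing wheel, inside the drawn rectangle with its long sides along the rectangle's, then turn the wheel by its post until the scale reads 60 degrees at the index and let go of it. Then swing the clamp fully home over the rim, and last turn the drying fan's selector two clicks clockwise from off. The pot must stay in its rectangle and the wheel on 60; leave everything else on the bench where it is.

Things in the scene. Friction and masses are not known exactly. Their poses are not given: they have to be found in the camera images.
- pot_center (a point): centre (23 mm above its feet) of the only rectangular pot: plain unglazed clay, open on top, 100 mm long (x axis) x 54 mm wide (y) x 46 mm tall, walls 6 mm, about 0.3 kg, loose. Starts upright on the bench, left or right of the wheel. It can be gripped across its 54 mm width
- wheel_center (a point): centre of the top face of the indexing wheel: a flat aluminium disc, 230 mm across, top face 45 mm above the bench, on a fixed dark steel base. Its axes turn with the wheel (z up, the axis of rotation). A rectangle 126 x 82 mm is drawn round the centre, its long side along x
- scale_zero (a point): 0 mark (a double line) of the scale on the wheel's rim, 100 mm from the centre on the wheel frame's +x side. Seen from above the scale runs clockwise from it to 180 degrees (60 lies at -60 degrees from +x): short lines every 5, longer every 10, longest bold lines every 30 degrees; the other half of the rim is bare
- index_line (a point): the index: a white radial line on top of a fixed steel block just outside the rim, 129 mm from the wheel's axis, on the far side of the wheel from the robot, 45 mm above the bench
- wheel (a joint): what the scale reads at the index, in rad (0 to pi, with stops at both ends; 60 degrees = 1.047). Seen from above, turning the wheel counter-clockwise increases it. It turns stiffly (about 0.12 N m, 1.5 N at the post) and stays where it is left
- post_grip (a point): upright round steel post on the wheel by which it is turned: 18 mm diameter, standing 58 mm above the wheel's top face, 90 mm from the wheel's axis on the +y side of the wheel frame (the bare half). This point is on its axis, 40 mm above the wheel's top face, 85 mm above the bench
- clamp (a joint): swing clamp that holds the wheel, in rad: 0 fully open (arm beside the wheel), pi/2 = 1.571 fully home against its stop, arm over the rim and pointing to the wheel's axis. Increases counter-clockwise seen from above. Starts near open. About 0.08 N m of friction; stays where it is left
- clamp_grip (a point): upright round black handle at the end of the clamp arm, 20 mm diameter, standing from 62 mm to 96 mm above the bench. This point is on its axis, 82 mm above the bench and 60 mm horizontally from clamp_pivot
- clamp_pivot (a point): on the vertical axis of the clamp, 62 mm above the bench, on a post outside the rim, 165 mm from the wheel's axis, 60 degrees clockwise from the index seen from above. Fixed
- selector (a joint): fan selector knob, in rad, increasing clockwise seen from above: 0 is off (square mark), then clicks at 0.611, 1.222 and 1.833 (round marks of growing size). A spring detent of about 0.1 N m pulls it into the nearest click when let go
- selector_grip (a point): middle of the selector's grip bar, on the knob's vertical axis, 92 mm above the bench: a black upright bar 66 mm long (along this frame's x axis) and 16 mm wide, its top 108 mm and its foot 69 mm above the bench, on a round 72 mm plate; a white line on top of the bar's +x half points to the marks. It stands on a fixed grey box 130 x 110 x 60 mm, left or right of the wheel
- round_pot: bystander, round unglazed bowl, 84 mm wide, 55 mm tall; origin at its foot; leave it alone
- bowl: bystander, white round bowl, 110 mm wide, 45 mm tall; origin at its foot; leave it alone
- saucer: bystander, flat unglazed plate, 110 mm wide, 18 mm tall; origin at its foot; leave it alone
- brush: bystander, brush lying on the bench; origin at its foot; leave it alone
- jar: bystander, closed glass jar, 72 mm wide, 85 mm tall; origin at its foot; leave it alone
- cup: bystander, unglazed round cup, 72 mm wide, 75 mm tall; origin at its foot; leave it alone
- tile: bystander, square flat tile, 110 mm wide, 12 mm thick; origin at its foot; leave it alone
Things that resemble listed ones, but are neither listed nor needed, are in the scene too. What is shaped like the part that bears selector but blue or pink is not meant.

How it is judged:
By the outcome, as a careful person would: the job done as asked, in the order asked, and still so for the second after the job is handed in, with the robot touching nothing.
It also fails if it takes over 72 s, if anything falls off the work surface, if the arm or the gripper's body presses on something with over 40 N, if the wrist force passes 120 N, or if a joint passes its speed limit or range.

## Working session

There is one attempt and no reset: what is moved stays moved. The work goes in short steps, Python scripts to look and compute and a tool call to move; the robot and the scene stay as the last step left them, time stands still between calls to the robot, and variables do not carry over. Pictures are saved under pics/ and viewed, about 8 in all and at most 12, crops included, and the job is handed in when it is done.

Besides the shell and the picture viewer there is one more tool, called after "Emit:" by a JSON object that holds its "fn" and its "kwargs". play_rows: Moves the arm, as the interface text tells. Its arguments: {"type":"object","properties":{"motion":{"type":"string"}},"required":["motion"]}

```bash
ls; mkdir -p pics
cat > h.py <<'E'
import numpy as np, cv2
from station import robot
from scipy.spatial.transform import Rotation as R
def cal(n):
    c=robot.calibration(n); f=210/np.tan(np.radians(c["vertical_fov"])/2)
    return np.array([[f,0,c["cx"]],[0,f,c["cy"]],[0,0,1]]),np.array(c["distortion"],float),np.array(c["pose"])
def atz(n,px,z):
    "pixels -> world points at height z"
    K,D,P=cal(n); u=cv2.undistortPoints(np.array(px,float).reshape(-1,1,2),K,D).reshape(-1,2)
    d=np.c_[u,np.ones(len(u))]@P[:3,:3].T; o=P[:3,3]
    z=np.broadcast_to(z,len(u)); return o+d*((z-o[2])/d[:,2])[:,None]
def pix(n,pts):
    K,D,P=cal(n); I=np.linalg.inv(P)
    return cv2.projectPoints(np.array(pts,float).reshape(-1,1,3),cv2.Rodrigues(I[:3,:3])[0],I[:3,3],K,D)[0].reshape(-1,2)
def snap(n,name,crop=None,s=1):
    im,d=robot.capture(n); np.save(f"pics/{name}_d.npy",d); cv2.imwrite(f"pics/{name}_full.png",im[:,:,::-1])
    o=im[:,:,::-1]
    if crop: x0,y0,x1,y1=crop; o=o[y0:y1,x0:x1]
    cv2.imwrite(f"pics/{name}.png",cv2.resize(o,None,fx=s,fy=s,interpolation=cv2.INTER_CUBIC)); return im,d
E
python3 - <<'E'
from h import *
for n in("top","side"):
    snap(n,n+"0",None,1.42); K,D,P=cal(n); print(n,K[0,0],D,P.round(3).tolist())
print(robot.state())
E
```

```text
pics
top 410.94755338214765 [-0.12451491  0.          0.          0.          0.        ] [[0.021, -0.986, 0.162, 0.34], [-1.0, -0.021, 0.004, 0.011], [-0.001, -0.163, -0.987, 1.378], [0.0, 0.0, 0.0, 1.0]]
side 491.278185460007 [-0.05733915  0.          0.          0.          0.        ] [[-0.843, -0.258, 0.472, -0.115], [-0.538, 0.433, -0.723, 1.036], [-0.018, -0.864, -0.504, 0.796], [0.0, 0.0, 0.0, 1.0]]
{'time': 0.1, 'joint_positions': array([-1.30801687e+00,  3.42652345e-01,  1.52494734e+00, -9.18969829e-06,
        1.27540257e+00, -1.45994804e-01]), 'qd': array([-1.60439568e-03, -1.08111641e-03, -2.31080343e-03, -7.65436640e-04,
        7.51661488e-04, -8.92846783e-05]), 'joint_efforts': array([ 1.66350404e-03, -4.34447086e+01, -2.46490967e+01, -1.29256314e-04,
        4.66142650e-03,  3.25343524e-05]), 'position': array([ 0.20860268, -0.48137424,  0.2306868 ]), 'ee_rot': array([-0.59074779,  0.38848278, -0.38773392,  0.59140561]), 'contact_force': array([ 0.41870294,  0.75250702, -0.04953021]), 'torque': array([-0.00420993,  0.06781795, -0.03188059]), 'grip_width': 0.08550511142914005}
```

View pics/top0.png

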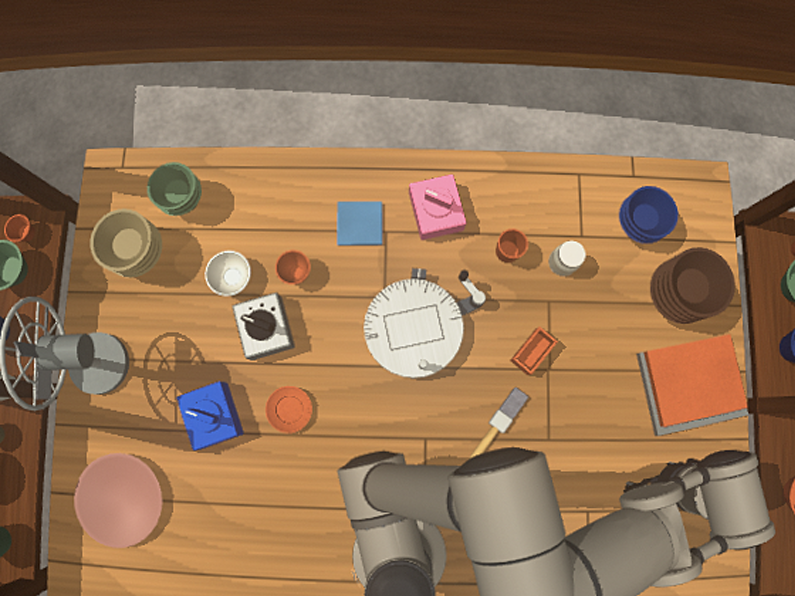

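View pics/side0.png

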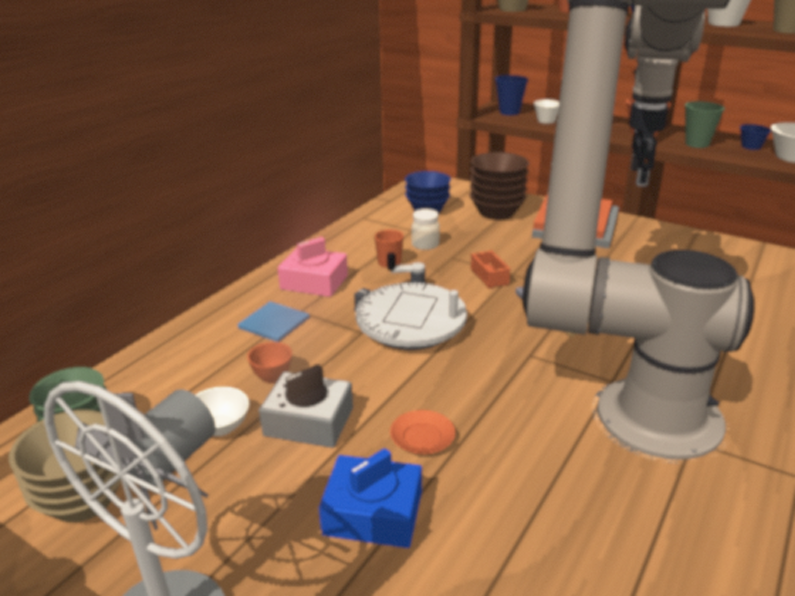

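The top view shows the pot at (535,350), the wheel at (414,328), its post at (428,365), the index at (420,273), the clamp pivot at (479,297) with its handle at (463,276), and the selector at (262,323). I'll enlarge the work area next.

Run:
```python
from h import *
im=cv2.imread("pics/top0_full.png")
a=cv2.resize(im[180:290,240:400],None,fx=5,fy=5,interpolation=cv2.INTER_CUBIC)
cv2.imwrite("pics/crop0.png",a[:600])
```

```text
(no output)
```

View pics/crop0.png

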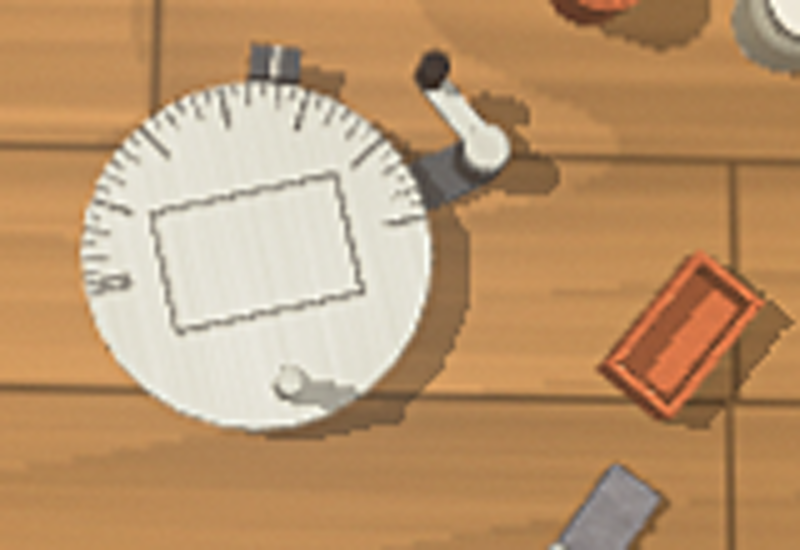

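```bash
cat >> h.py <<'E'
def cp(l,x0,y0,s): return (np.array(l,float)+.5)/s-.5+[x0,y0]
E
python3 - <<'E'
from h import *
c=lambda l:cp(l,240,180,5)
r=atz("top",c([(152,213),(335,173),(363,292),(178,331)]),.045); print("rect",r.round(3).tolist(),r.mean(0).round(4))
print([np.linalg.norm(r[i]-r[i-1]).round(4) for i in range(4)])
W=r.mean(0); L=(r[0]+r[3]-r[1]-r[2])[:2]; print("wheel x ang",np.degrees(np.arctan2(L[1],L[0])))
p=atz("top",c([(700,252),(765,302),(670,418),(598,368)]),.046); print("pot",p.mean(0).round(4),[np.linalg.norm(p[i]-p[i-1]).round(4) for i in range(4)])
e=(p[0]+p[1]-p[2]-p[3])[:2]; print("pot ang",np.degrees(np.arctan2(e[1],e[0])))
ang=lambda q:np.degrees(np.arctan2(*(q-W)[1::-1]))
for n,px,z in(("index",(275,63),.045),("post",(291,379),.103),("piv",(487,147),.075),("handle",(434,67),.096),("zero",(110,285),.045)):
    q=atz("top",c([px]),z)[0]; print(n,q.round(4),np.linalg.norm((q-W)[:2]).round(4),ang(q).round(2))
# wheel circle points at z=.045
q=atz("top",c([(80,255),(433,255),(255,80),(255,430)]),.045);print(q.round(4).tolist())
im=cv2.imread("pics/top0_full.png")
cv2.imwrite("pics/knob0.png",cv2.resize(im[195:260,155:215],None,fx=8,fy=8,interpolation=cv2.INTER_CUBIC))
E
```

```text
rect [[0.544, 0.045, 0.045], [0.573, -0.075, 0.045], [0.495, -0.094, 0.045], [0.467, 0.026, 0.045]] [ 0.5199 -0.0241  0.045 ]
[np.float64(0.0795), np.float64(0.1233), np.float64(0.0807), np.float64(0.1234)]
wheel x ang 103.39988100726613
pot [ 0.4707 -0.3043  0.046 ] [np.float64(0.1035), np.float64(0.0537), np.float64(0.1003), np.float64(0.0568)]
pot ang -40.660061047995534
index [ 0.6467 -0.034   0.045 ] 0.1273 -4.43
post [ 0.433 -0.045  0.103] 0.0893 -166.53
piv [ 0.5873 -0.1709  0.075 ] 0.1615 -65.33
handle [ 0.6346 -0.1341  0.096 ] 0.1589 -43.77
zero [0.4961 0.0715 0.045 ] 0.0986 103.96
[[0.5154, 0.0917, 0.045], [0.5202, -0.1394, 0.045], [0.6349, -0.0209, 0.045], [0.4038, -0.0247, 0.045]]
```

View pics/knob0.png

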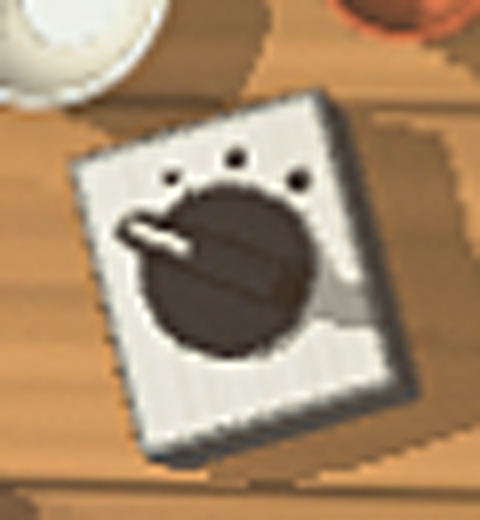

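The crop shows the pointer bar running to the upper left over the square (off) mark. The round marks are at (172,178), (235,157) and (298,180), and the plate centre is at (228,270).

```bash
cat >> h.py <<'E'
def go(x,y,z,h=None,n=None,start=None):
    "print rows (shift mm in tool axes, yaw deg about tool y) from the present pose to TCP x,y,z with jaw heading h (deg, mod 180)"
    s=robot.state(); M=R.from_quat(s["ee_rot"]).as_matrix(); p=np.array(s["position"])
    h0=np.degrees(np.arctan2(M[1,0],M[0,0])); dh=0 if h is None else (h-h0+90)%180-90
    d=M.T@(np.array([x,y,z])-p)*1000
    t=M.T@np.array([0,0,1.])
    print("h0 %.1f y-axis %s pos %s j6 %.2f"%(h0,M[:,1].round(3),p.round(4),s["joint_positions"][5]))
    print("shift tool (before turning) mm",d.round(1),"world",((np.array([x,y,z])-p)*1000).round(1)," yaw world %.1f -> tool y turn %.1f (or %+.1f)"%(dh,-dh,-dh+(180 if dh>0 else -180)), "grip %.4f"%s["grip_width"],"F",s["contact_force"].round(1),"t %.1f"%s["time"])
E
python3 - <<'E'
from h import *
c=lambda l:cp(l,155,195,8)
o=atz("top",c([(229,271)]),.069)[0]; print("knob",o.round(4))
b=atz("top",c([(83,160),(318,95),(390,380),(150,450)]),.06); print("box mean",b.mean(0).round(4),[np.linalg.norm(b[i]-b[i-1]).round(4) for i in range(4)])
for m in [(172,178),(235,157),(298,180)]:
    q=atz("top",c([m]),.06)[0]-o; print("mark",np.degrees(np.arctan2(q[1],q[0])).round(1),np.linalg.norm(q[:2]).round(4))
q=atz("top",c([(127,227),(188,245)]),.108); w=q[0]-q[1];print("line",q.round(4).tolist(),np.degrees(np.arctan2(w[1],w[0])).round(1)); w=q[0]-o; print(np.degrees(np.arctan2(w[1],w[0])).round(1),np.linalg.norm(w[:2]))
go(.4707,-.3043,.15,-40.7+90)
E
```

```text
knob [0.5141 0.3253 0.069 ]
box mean [0.5157 0.3251 0.06  ] [np.float64(0.1235), np.float64(0.1006), np.float64(0.122), np.float64(0.1015)]
mark 35.7 0.0481
mark 2.9 0.0484
mark -31.6 0.0462
line [[0.5255, 0.3577, 0.108], [0.5189, 0.3329, 0.108]] 75.1
70.7 0.03438808739677011
h0 -66.6 y-axis [-0.     0.001 -1.   ] pos [ 0.2086 -0.4814  0.2307] j6 -0.15
shift tool (before turning) mm [-58.2  80.8 310.9] world [262.1 177.1 -80.7]  yaw world -64.1 -> tool y turn 64.1 (or -115.9) grip 0.0855 F [ 0.4  0.8 -0. ] t 0.1
```

Emit:
{"fn": "play_rows", "kwargs": {"motion": "0 -10 13 52 0 0 0;0 -10 13 52 0 0 0;0 -10 13 52 0 0 0;0 -10 13 52 0 0 0;0 -9 13 52 0 0 0;0 -9 13 51 0 0 0;0 0 0 0 0 -10.5 0;0 0 0 0 0 -10.5 0;0 0 0 0 0 -10.5 0;0 0 0 0 0 -10.5 0;0 0 0 0 0 -10.5 0;0 0 0 0 0 -10.5 0"}}

```text
time: 1.6
position: [0.4708, -0.3047, 0.1529]
ee_rot: [-0.707, 0.02, -0.02, 0.707]
contact_force: [1.0, 0.5, 0.1]
grip_width: 0.085
```

Emit:
{"fn": "play_rows", "kwargs": {"motion": "0 0 0 0 0 -10.5 0;0 0 0 0 0 -10.5 0;0 0 0 0 0 -10.5 0;0 0 0 0 0 -10.5 0;0 0 0 0 0 -10.5 0;0 0 0 0 0 0 0;0 0 0 0 0 0 0"}}

```text
time: 2.48
position: [0.471, -0.3048, 0.1531]
ee_rot: [-0.644, -0.292, 0.292, 0.644]
contact_force: [0.3, 0.3, 0.2]
grip_width: 0.0854
```

Run:
```python
from h import *
go(.4707,-.3043,.009,49.3)
print(pix("side",[.4707,-.3043,.08]),pix("top",[.4707,-.3043,.046]))
```

```text
h0 48.7 y-axis [-0.  0. -1.] pos [ 0.471  -0.3048  0.1531] j6 -1.56
shift tool (before turning) mm [  0.2 144.1   0.5] world [  -0.3    0.5 -144.1]  yaw world 0.6 -> tool y turn -0.6 (or +179.4) grip 0.0854 F [0.3 0.3 0.2] t 2.5
[[346.97133137 173.37124627]] [[376.33217009 246.54778521]]
```

Emit:
{"fn": "play_rows", "kwargs": {"motion": "0 0 40 0 0 -0.6 0;0 0 40 0 0 0 0;0 0 30 0 0 0 0;0 0 20 0 0 0 0;0 0 14 0 0 0 0;0 0 0 0 0 0 0;120 0 0 0 0 0 0;120 0 0 0 0 0 0;255 0 0 0 0 0 0;255 0 0 0 0 0 0;255 0 0 0 0 0 0;255 0 0 0 0 0 0"}}

```text
time: 3.98
position: [0.4718, -0.3054, 0.0107]
ee_rot: [0.643, 0.297, -0.296, -0.641]
contact_force: [0.8, 1.3, 6.5]
grip_width: 0.0532
```

Run:
```python
from h import *
snap("top","grip",(300,180,420,270),4); 
go(.5198,-.0242,.13,13.4)
```

```text
h0 49.5 y-axis [ 0.002 -0.002 -1.   ] pos [ 0.4718 -0.3054  0.0107] j6 -1.58
shift tool (before turning) mm [ 245.1 -119.7  145.8] world [ 48.  281.2 119.3]  yaw world -36.1 -> tool y turn 36.1 (or -143.9) grip 0.0535 F [0.4 1.1 5.9] t 4.0
```

View pics/grip.png

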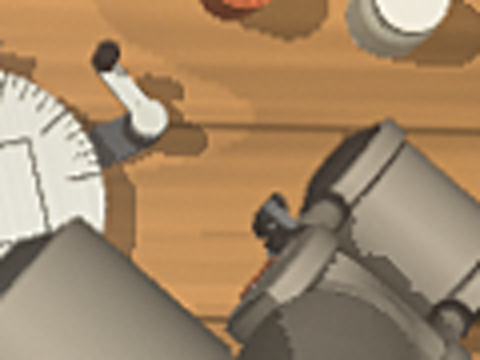

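Emit:
{"fn": "play_rows", "kwargs": {"motion": "255 0 -15 0 0 0 0;255 0 -50 0 0 0 0;255 0 -55 0 0 0 0;255 41 0 24 0 0 0;255 41 0 24 0 0 0;255 41 0 24 0 0 0;255 41 0 25 0 0 0;255 41 0 25 0 0 0;255 40 0 24 0 0 0;255 0 0 0 0 9 0;255 0 0 0 0 9 0"}}

```text
time: 5.4
position: [0.5188, -0.0229, 0.1299]
ee_rot: [0.681, 0.191, -0.191, -0.681]
contact_force: [-0.9, -0.3, -2.1]
grip_width: 0.0533
```

Emit:
{"fn": "play_rows", "kwargs": {"motion": "255 0 0 0 0 9 0;255 0 0 0 0 9 0;255 0 0 0 0 0 0;255 0 0 0 0 0 0;255 0 0 0 0 0 0"}}

```text
time: 6.02
position: [0.519, -0.0238, 0.1294]
ee_rot: [0.702, 0.084, -0.084, -0.702]
contact_force: [-0.7, 0.3, -2.1]
grip_width: 0.0535
```

Run:
```python
from h import *
go(.5198,-.0242,.057,13.4)
snap("side","over",(220,120,380,270),5); 
# project rectangle and pot expectation in the side picture
M=R.from_euler('z',103.4,degrees=True).as_matrix(); W=np.array([.5198,-.0242,0])
q=np.array([[a*.063,b*.041,.045] for a in(1,-1) for b in(1,-1)])@M.T+W
print((pix("side",q)-[220,120])*5)
```

```text
h0 13.6 y-axis [ 0. -0. -1.] pos [ 0.519  -0.0238  0.1294] j6 -0.43
shift tool (before turning) mm [ 0.7 72.4 -0.6] world [  0.8  -0.4 -72.4]  yaw world -0.2 -> tool y turn 0.2 (or -179.8) grip 0.0535 F [-0.7  0.3 -2.1] t 6.0
[[386.8458783  550.08994503]
 [249.44788325 526.58256558]
 [447.04867162 442.15970223]
 [318.05609744 421.94499455]]
```

View pics/over.png

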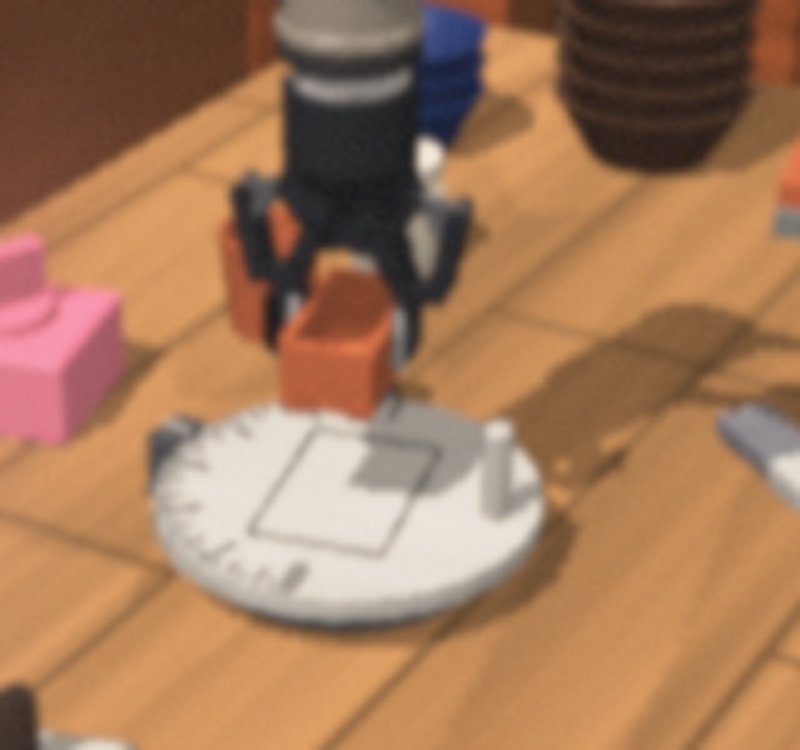

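Run:
```python
from h import *
M=R.from_euler('z',103.6,degrees=True).as_matrix(); W=np.array([.519,-.0238,0])
q=atz("side",cp([(283,403),(378,416)],220,120,5),.1187); print(((q-W)@M*1000).round(1))
q=atz("side",cp([(283,345),(391,350)],220,120,5),.1187+.046); print(((q-W)@M*1000).round(1))
```

```text
[[ 41.9 -28.6 118.7]
 [ 40.3  26.7 118.7]]
[[ 57.9 -22.4 164.7]
 [ 46.2  35.6 164.7]]
```

Emit:
{"fn": "play_rows", "kwargs": {"motion": "255 0.7 25 1.5 0 0 0;255 0 25 0 0 0 0;255 0 14 0 0 0 0;255 0 6 0 0 0 0;255 0 0 0 0 0 0;255 0 1 0 0 0 0;255 0 0 0 0 0 0"}}

```text
time: 6.95
position: [0.5197, -0.0222, 0.0588]
ee_rot: [0.702, 0.084, -0.083, -0.702]
contact_force: [0.8, 0.9, -2.9]
grip_width: 0.053
```

Emit:
{"fn": "play_rows", "kwargs": {"motion": "255 0 1 0 0 0 0;255 0 0 0 0 0 0;255 0 1 0 0 0 0;255 0 0 0 0 0 0"}}

```text
time: 7.45
position: [0.5193, -0.0221, 0.0562]
ee_rot: [-0.702, -0.083, 0.083, 0.702]
contact_force: [-0.7, 0.8, -2.7]
grip_width: 0.0532
```

Emit:
{"fn": "play_rows", "kwargs": {"motion": "255 0 0.6 0 0 0 0;255 0 0 0 0 0 0;255 0 0 0 0 0 0"}}

```text
time: 7.82
position: [0.5194, -0.0222, 0.0557]
ee_rot: [0.702, 0.083, -0.083, -0.702]
contact_force: [-0.2, 0.9, -0.8]
grip_width: 0.0536
```

Emit:
{"fn": "play_rows", "kwargs": {"motion": "255 0 0.5 0 0 0 0;255 0 0 0 0 0 0;255 0 0 0 0 0 0"}}

```text
time: 8.2
position: [0.5194, -0.0221, 0.0556]
ee_rot: [0.702, 0.083, -0.083, -0.702]
contact_force: [-2.6, 1.3, 4.6]
grip_width: 0.0533
```

Emit:
{"fn": "play_rows", "kwargs": {"motion": "85 0 0 0 0 0 0;75 0 0 0 0 0 0;60 0 0 0 0 0 0;20 0 0 0 0 0 0;0 0 0 0 0 0 0;0 0 0 0 0 0 0;0 0 -20 0 0 0 0;0 0 -40 0 0 0 0;0 0 -50 0 0 0 0;0 0 0 0 0 0 0;0 0 0 0 0 0 0"}}

```text
time: 9.57
position: [0.519, -0.0221, 0.1648]
ee_rot: [-0.702, -0.083, 0.083, 0.702]
contact_force: [-0.4, 0.6, -0.8]
grip_width: 0.0852
```

Run:
```python
from h import *
W=np.array([.5198,-.0242]);a=np.radians(193.4); p=W+.09*np.array([np.cos(a),np.sin(a)]); print(p)
go(*p,.165,103.4)
snap("side","placed",(240,170,350,250),7)
```

```text
[ 0.43225017 -0.04505731]
h0 13.5 y-axis [-0. -0. -1.] pos [ 0.519  -0.0221  0.1648] j6 -0.43
shift tool (before turning) mm [-89.7  -0.1  -2.1] world [-86.7 -23.    0.2]  yaw world 89.9 -> tool y turn -89.9 (or +90.1) grip 0.0852 F [-0.4  0.6 -0.8] t 9.6
```

View pics/placed.png

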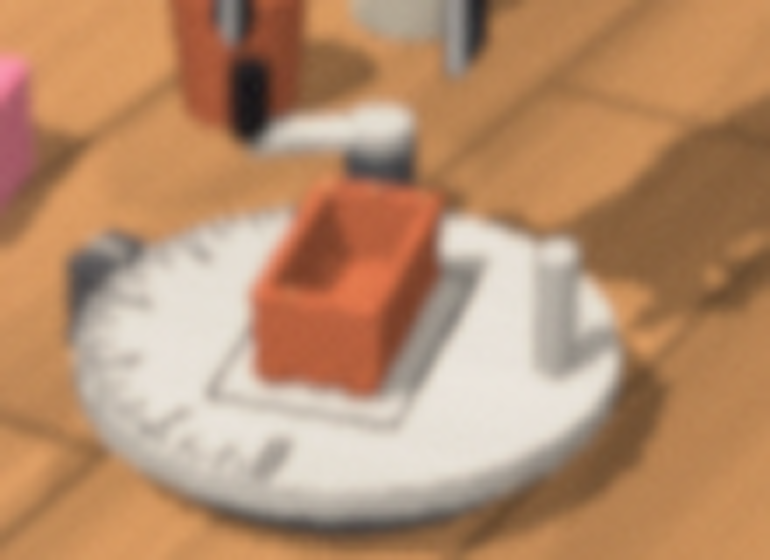

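Emit:
{"fn": "play_rows", "kwargs": {"motion": "0 -45 0 -1 0 0 0;0 -45 0 -1 0 0 0;0 0 0 0 0 10 0;0 0 0 0 0 10 0;0 0 0 0 0 10 0;0 0 0 0 0 10 0;0 0 0 0 0 10 0;0 0 0 0 0 10 0;0 0 0 0 0 10 0;0 0 0 0 0 10 0;0 0 0 0 0 10 0"}}

```text
time: 11.0
position: [0.4315, -0.0449, 0.1638]
ee_rot: [0.555, -0.44, 0.438, -0.554]
contact_force: [-0.4, -0.8, 0.3]
grip_width: 0.0854
```

Emit:
{"fn": "play_rows", "kwargs": {"motion": "0 0 30 0 0 0 0;0 0 40 0 0 0 0;0 0 20 0 0 0 0;0 0 11 0 0 0 0;0 0 0 0 0 0 0"}}

```text
time: 11.62
position: [0.4317, -0.045, 0.0633]
ee_rot: [0.556, -0.438, 0.437, -0.555]
contact_force: [-0.4, -0.2, 0.4]
grip_width: 0.0854
```

Run:
```python
from h import *
go(.4323,-.0451,.064,-76.6)
snap("top","post",(280,180,380,270),6)
```

```text
h0 -76.5 y-axis [-0.002  0.001 -1.   ] pos [ 0.4317 -0.045   0.0633] j6 1.05
shift tool (before turning) mm [ 0.3 -0.7  0.6] world [ 0.6 -0.1  0.7]  yaw world -0.1 -> tool y turn 0.1 (or -179.9) grip 0.0854 F [-0.4 -0.2  0.4] t 11.6
```

View pics/post.png

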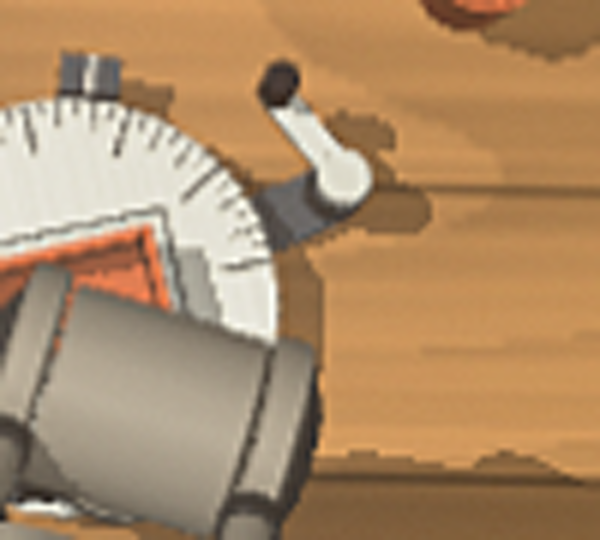

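Emit:
{"fn": "play_rows", "kwargs": {"motion": "120 0 0 0.5 0 0 0;200 0 0 0 0 0 0;255 0 0 0 0 0 0;255 0 0 0 0 0 0;255 0 0 0 0 0 0;255 0 0 0 0 0 0;255 0 0 0 0 0 0"}}

```text
time: 12.55
position: [0.4328, -0.0451, 0.0646]
ee_rot: [-0.555, 0.437, -0.438, 0.555]
contact_force: [-1.4, 0.1, 6.1]
grip_width: 0.0168
```

Emit:
{"fn": "play_rows", "kwargs": {"motion": "255 -7.84 0 0.34 0 5 0;255 -7.84 0 0.34 0 5 0;255 -7.84 0 0.34 0 5 0;255 -7.84 0 0.34 0 5 0;255 -7.84 0 0.34 0 5 0;255 -7.84 0 0.34 0 5 0;255 -7.84 0 0.34 0 5 0;255 -7.84 0 0.34 0 5 0;255 -7.84 0 0.34 0 5 0;255 0 0 0 0 0 0;255 0 0 0 0 0 0"}}

```text
time: 13.92
position: [0.4423, 0.0239, 0.0646]
ee_rot: [-0.346, 0.618, -0.616, 0.345]
contact_force: [-6.1, 4.3, 10.6]
grip_width: 0.0166
```

Run:
```python
from h import *
s=robot.state(); W=np.array([.5198,-.0242]); d=s["position"][:2]-W; print("post ang",np.degrees(np.arctan2(d[1],d[0])),np.linalg.norm(d))
go(.5,-.0,.064)
im,d=snap("top","turn1",(240,180,340,280),6)
# unwrapped polar picture of the rim: columns = world angle about the wheel, rows = radius
K,D,P=cal("top"); A=np.arange(-40,110,.25); r=np.arange(.138,.075,-.0005)
aa,rr=np.meshgrid(np.radians(A),r)
q=pix("top",np.stack([W[0]+rr*np.cos(aa),W[1]+rr*np.sin(aa),.045+0*rr],-1).reshape(-1,3)).reshape(*aa.shape,2).astype(np.float32)
u=cv2.remap(im[:,:,::-1].copy(),q[...,0],q[...,1],cv2.INTER_CUBIC); u=cv2.resize(u[:,::-1],(750,252))
for g in range(-40,110,10): cv2.line(u,(int((110-g)*5),245),(int((110-g)*5),251),(0,0,255),1)
cv2.imwrite("pics/polar1.png",np.vstack([u,cv2.resize(im[180:270,240:365,::-1],(750,540))[:340]]))
```

```text
post ang 148.15986443130495 0.09122676292854921
h0 -121.5 y-axis [-0.002  0.001 -1.   ] pos [0.4423 0.0239 0.0646] j6 2.00
shift tool (before turning) mm [-9.7  0.4 61.7] world [ 57.7 -23.9  -0.6]  yaw world 0.0 -> tool y turn 0.0 (or -180.0) grip 0.0166 F [-6.1  4.3 10.6] t 13.9
```

View pics/polar1.png

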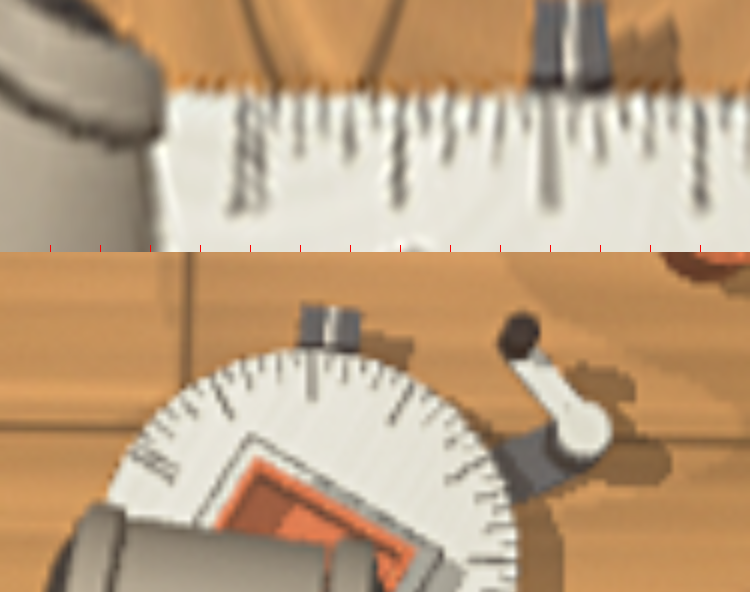

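The polar view has 5 px per degree. The 60 line is at column 548 and the index at 572, so the scale reads about 64.7. I'll turn 4.6° further and measure numerically.

```bash
cat >> h.py <<'E'
def reading(im,W=(.5198,-.0242),guess=60,idx=-4.4):
    g=cv2.cvtColor(im,cv2.COLOR_RGB2GRAY); A=np.arange(-45,75,.1)
    def prof(r0,r1):
        aa,rr=np.meshgrid(np.radians(A),np.arange(r0,r1,.0005))
        q=pix("top",np.stack([W[0]+rr*np.cos(aa),W[1]+rr*np.sin(aa),.045+0*rr],-1).reshape(-1,3)).reshape(*aa.shape,2).astype(np.float32)
        return cv2.remap(g,q[...,0],q[...,1],cv2.INTER_CUBIC).astype(float).mean(0)
    def cen(p,a,w):
        m=abs(A-a)<w; v=p[m]-np.percentile(p[m],40); v=np.clip(v,0,None)**2; return (A[m]*v).sum()/v.sum()
    i=prof(.121,.136); ia=cen(i,idx,2.5); s=-prof(.087,.094); out=[]
    for k in(30,60,90):
        a=ia+guess-k
        for _ in range(3): a=cen(s,a,3)
        out.append(k+a-ia)
    return ia.round(2),np.round(out,2)
E
python3 -c "
from h import *
print(reading(cv2.imread('pics/turn1_full.png')[:,:,::-1].copy(),guess=64.7))"
```

```text
(np.float64(-4.22), array([64.38, 64.26, 63.95]))
```

Emit:
{"fn": "play_rows", "kwargs": {"motion": "255 -3.6 0 0.1 0 2.3 0;255 -3.6 0 0.1 0 2.3 0;255 0 0 0 0 0 0;255 0 0 0 0 0 0;255 0 0 0 0 0 0"}}

```text
time: 14.6
position: [0.4461, 0.03, 0.0646]
ee_rot: [-0.321, 0.631, -0.629, 0.32]
contact_force: [-5.2, 5.8, 10.4]
grip_width: 0.0168
```

Run:
```python
from h import *
im,_=snap("top","turn2"); print(reading(im,guess=60.3)); go(.5,0,.064)
s=robot.state(); d=s["position"][:2]-[.5198,-.0242]; print(np.degrees(np.arctan2(d[1],d[0])),np.linalg.norm(d))
```

```text
(np.float64(-4.23), array([59.73, 59.64, 59.4 ]))
h0 -126.1 y-axis [-0.002  0.001 -1.   ] pos [0.4462 0.03   0.0646] j6 2.09
shift tool (before turning) mm [-7.5  0.4 61.2] world [ 53.8 -30.   -0.6]  yaw world 0.0 -> tool y turn 0.0 (or -180.0) grip 0.0170 F [-5.8  5.9 11.3] t 14.7
143.65551825171627 0.09142325387847401
```

Run:
```python
from h import *
ims=[robot.capture("top")[0].astype(float) for _ in range(6)]; g=np.mean(ims,0)
W=(.5198,-.0242)
g=g.mean(2).astype(np.float32)
A=np.arange(-9,3.1,.5)
for r0,r1 in((.121,.125),(.125,.129),(.129,.133),(.099,.106),(.093,.099),(.086,.093)):
    aa,rr=np.meshgrid(np.radians(A),np.arange(r0,r1,.0005))
    q=pix("top",np.stack([W[0]+rr*np.cos(aa),W[1]+rr*np.sin(aa),.045+0*rr],-1).reshape(-1,3)).reshape(*aa.shape,2).astype(np.float32)
    p=cv2.remap(g,q[...,0],q[...,1],cv2.INTER_LINEAR).mean(0); print(r0,p.round(0).astype(int).tolist())
# rim fit: threshold edge for the wheel centre
```

```text
0.121 [101, 101, 102, 104, 106, 117, 137, 156, 174, 188, 203, 201, 162, 122, 92, 95, 99, 102, 103, 103, 104, 105, 106, 108, 114]
0.125 [101, 100, 100, 102, 105, 110, 129, 149, 168, 180, 190, 197, 162, 126, 92, 94, 98, 101, 101, 101, 102, 103, 104, 106, 112]
0.129 [100, 99, 98, 101, 107, 113, 129, 150, 171, 175, 169, 161, 141, 118, 96, 95, 98, 100, 100, 100, 100, 102, 105, 108, 116]
0.099 [220, 227, 228, 223, 218, 212, 190, 164, 139, 122, 150, 180, 210, 229, 229, 228, 228, 225, 221, 217, 213, 217, 220, 224, 223]
0.093 [228, 225, 222, 219, 214, 197, 175, 153, 131, 141, 160, 179, 198, 208, 216, 224, 233, 232, 231, 229, 228, 225, 223, 221, 218]
0.086 [228, 226, 224, 220, 208, 192, 177, 161, 156, 158, 161, 164, 174, 190, 205, 220, 232, 231, 230, 229, 228, 227, 227, 226, 226]
```

Emit:
{"fn": "play_rows", "kwargs": {"motion": "190 0 0 0 0 0 0;150 0 0 0 0 0 0;100 0 0 0 0 0 0;60 0 0 0 0 0 0;60 0 0 0 0 0 0;60 0 -20 0 0 0 0;60 0 -40 0 0 0 0;60 0 -50 0 0 0 0;60 0 0 0 0 0 0"}}

```text
time: 16.08
position: [0.4498, 0.0287, 0.1775]
ee_rot: [0.318, -0.629, 0.632, -0.323]
contact_force: [0.1, -0.5, 0.0]
grip_width: 0.0654
```

Run:
```python
from h import *
im,_=snap("top","turn3"); print(reading(im,guess=60.3)); go(.6346,-.1341,.175,-52)
```

```text
(np.float64(-4.22), array([59.72, 59.61, 59.37]))
h0 -126.1 y-axis [ 0.004 -0.001 -1.   ] pos [0.4484 0.0289 0.1754] j6 2.09
shift tool (before turning) mm [ 22.1   1.2 246.5] world [ 186.2 -163.    -0.4]  yaw world 74.1 -> tool y turn -74.1 (or +105.9) grip 0.0654 F [ 0.1  0.5 -0.7] t 16.1
```

Emit:
{"fn": "play_rows", "kwargs": {"motion": "60 4.4 0 49.3 0 0 0;60 4.4 0 49.3 0 0 0;60 4.4 0 49.3 0 0 0;60 4.4 0 49.3 0 0 0;60 4.4 0 49.3 0 0 0;60 0 0 0 0 -10.6 0;60 0 0 0 0 -10.6 0;60 0 0 0 0 -10.6 0;60 0 0 0 0 -10.6 0;60 0 0 0 0 -10.6 0;60 0 0 0 0 -10.6 0;60 0 0 0 0 -10.5 0"}}

```text
time: 17.62
position: [0.633, -0.1338, 0.1718]
ee_rot: [0.637, -0.309, 0.307, -0.636]
contact_force: [-0.3, 0.9, 1.1]
grip_width: 0.0653
```

Emit:
{"fn": "play_rows", "kwargs": {"motion": "60 0 0 0 0 0 0;60 0 0 0 0 0 0"}}

```text
time: 17.88
position: [0.6335, -0.1339, 0.173]
ee_rot: [0.635, -0.312, 0.31, -0.635]
contact_force: [-0.4, -0.4, -0.5]
grip_width: 0.0652
```

Run:
```python
from h import *
go(.6346,-.1341,.066,-52)
snap("side","hand",(220,100,340,200),6)
print((pix("side",[[.6346,-.1341,.096],[.6346,-.1341,.062],robot.state()["position"]])-[220,100])*6)
```

```text
h0 -52.2 y-axis [-0.002  0.001 -1.   ] pos [ 0.6335 -0.1339  0.173 ] j6 0.58
shift tool (before turning) mm [  1.  107.    0.9] world [   1.1   -0.2 -107. ]  yaw world 0.2 -> tool y turn -0.2 (or +179.8) grip 0.0652 F [-0.4 -0.4 -0.5] t 17.9
[[341.07795959 465.99091288]
 [341.98638389 523.0994423 ]
 [340.41624746 331.81013844]]
```

View pics/hand.png

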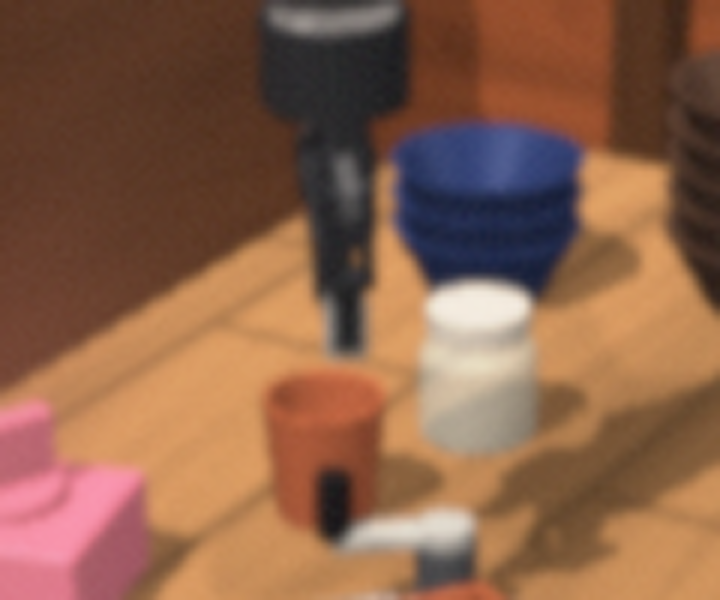

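Emit:
{"fn": "play_rows", "kwargs": {"motion": "60 1 40 1 0 0 0;60 0 40 0 0 0 0;60 0 24 0 0 0 0;60 0 0 0 0 0 0;120 0 0 0 0 0 0;180 0 0 0 0 0 0;255 0 0 0 0 0 0;255 0 0 0 0 0 0;255 0 0 0 0 0 0;255 0 0 0 0 0 0"}}

```text
time: 19.18
position: [0.636, -0.1344, 0.0718]
ee_rot: [-0.635, 0.309, -0.311, 0.636]
contact_force: [-0.4, 0.1, 6.6]
grip_width: 0.0181
```

Run:
```python
from h import *
go(.6346,-.1341,.066,-52)
im,_=snap("top","hg"); print(reading(im,guess=60))
s=robot.state(); W=np.array([.5198,-.0242]); p=s["position"][:2]
for ia in(-4.4,):
  a=np.radians(ia-60); C=W+.165*np.array([np.cos(a),np.sin(a)]); d=p-C; print(C,np.linalg.norm(d),np.degrees(np.arctan2(d[1],d[0])),"home dir",ia+120)
```

```text
h0 -52.0 y-axis [ 0.003 -0.001 -1.   ] pos [ 0.636  -0.1344  0.0718] j6 0.58
shift tool (before turning) mm [-1.2  5.8 -0.9] world [-1.4  0.3 -5.8]  yaw world -0.0 -> tool y turn 0.0 (or -180.0) grip 0.0181 F [-0.4  0.1  6.6] t 19.2
(np.float64(-4.22), array([59.72, 59.63, 58.63]))
[ 0.59109415 -0.17300237] 0.05920573495778388 40.65453781714798 home dir 115.6
```

Emit:
{"fn": "play_rows", "kwargs": {"motion": "255 -7.8 0 -0.88 0 -7.5 0;255 -7.8 0 -0.88 0 -7.5 0;255 -7.8 0 -0.88 0 -7.5 0;255 -7.8 0 -0.88 0 -7.5 0;255 -7.8 0 -0.88 0 -7.5 0;255 -7.8 0 -0.88 0 -7.5 0;255 -7.8 0 -0.88 0 -7.5 0;255 -7.8 0 -0.88 0 -7.5 0;255 -7.8 0 -0.88 0 -7.5 0;255 0 0 0 0 0 0;255 0 0 0 0 0 0"}}

```text
time: 20.6
position: [0.5734, -0.1164, 0.0718]
ee_rot: [0.701, 0.098, -0.094, -0.7]
contact_force: [6.4, 2.2, 3.7]
grip_width: 0.0178
```

```bash
cat >> h.py <<'E'
def clampst():
    s=robot.state(); W=np.array([.5198,-.0242]); p=s["position"][:2]; a=np.radians(-64.4); C=W+.165*np.array([np.cos(a),np.sin(a)]); d=p-C
    M=R.from_quat(s["ee_rot"]).as_matrix()
    print("r %.4f ang %.1f"%(np.linalg.norm(d),np.degrees(np.arctan2(d[1],d[0]))),"home 115.6","F tool",(M.T@s["contact_force"]).round(1),"grip",s["grip_width"],"t",s["time"])
E
python3 -c "
from h import *
clampst()"
```

```text
r 0.0593 ang 107.3 home 115.6 F tool [ 6.8 -3.6  0.4] grip 0.017813190247212646 t 20.6
```

Emit:
{"fn": "play_rows", "kwargs": {"motion": "255 -4.2 0 -0.3 0 -4 0;255 0 0 0 0 0 0;255 0 0 0 0 0 0"}}

```text
time: 20.98
position: [0.5697, -0.1179, 0.0719]
ee_rot: [0.698, 0.122, -0.118, -0.696]
contact_force: [5.3, 1.4, 2.9]
grip_width: 0.018
```

```bash
python3 -c "
from h import *
clampst()"
```

```text
r 0.0592 ang 111.2 home 115.6 F tool [ 5.5 -2.9 -0.4] grip 0.018004198591105445 t 20.975
```

Emit:
{"fn": "play_rows", "kwargs": {"motion": "255 -3.1 0 -0.2 0 -3 0;255 0 0 0 0 0 0;255 0 0 0 0 0 0"}}

```text
time: 21.35
position: [0.5669, -0.1191, 0.0718]
ee_rot: [0.694, 0.141, -0.136, -0.692]
contact_force: [7.7, 2.6, 3.9]
grip_width: 0.0181
```

```bash
python3 -c "
from h import *
clampst()"
```

```text
r 0.0591 ang 114.2 home 115.6 F tool [ 8.1 -3.9 -0.6] grip 0.018101264432694383 t 21.35
```

Still following. I'll press on in small steps until the stop takes the load.

Emit:
{"fn": "play_rows", "kwargs": {"motion": "255 -1.6 0 -0.1 0 -1.5 0;255 0 0 0 0 0 0;255 0 0 0 0 0 0"}}

```text
time: 21.72
position: [0.5667, -0.1192, 0.0719]
ee_rot: [0.693, 0.15, -0.144, -0.691]
contact_force: [11.3, 5.1, 0.6]
grip_width: 0.018
```

Emit:
{"fn": "play_rows", "kwargs": {"motion": "255 -1.6 0 -0.1 0 -1.5 0;255 0 0 0 0 0 0;255 0 0 0 0 0 0"}}

```text
time: 22.1
position: [0.5666, -0.1192, 0.0719]
ee_rot: [0.691, 0.16, -0.151, -0.689]
contact_force: [15.5, 8.6, -2.2]
grip_width: 0.0181
```

```bash
python3 -c "
from h import *
clampst()"
```

```text
r 0.0591 ang 114.5 home 115.6 F tool [17.7  2.4  1.1] grip 0.01805898652346005 t 22.1
```

Emit:
{"fn": "play_rows", "kwargs": {"motion": "190 0 0 0 0 0 0;150 0 0 0 0 0 0;100 0 0 0 0 0 0;60 0 0 0 0 0 0;60 0 0 0 0 0 0;60 0 -20 0 0 0 0;60 0 -40 0 0 0 0;60 0 -50 0 0 0 0;60 0 0 0 0 0 0;60 0 0 0 0 0 0"}}

```text
time: 23.35
position: [0.5609, -0.1203, 0.1797]
ee_rot: [-0.69, -0.156, 0.156, 0.69]
contact_force: [0.0, -0.2, -1.1]
grip_width: 0.0652
```

```bash
python3 -c "
from h import *
go(.5141,.3253,.18,-19.3)"
```

```text
h0 25.5 y-axis [-0.001  0.    -1.   ] pos [ 0.5609 -0.1203  0.1797] j6 -0.79
shift tool (before turning) mm [ 1.497e+02 -2.000e-01  4.223e+02] world [-4.680e+01  4.456e+02  3.000e-01]  yaw world -44.8 -> tool y turn 44.8 (or -135.2) grip 0.0652 F [ 0.  -0.2 -1.1] t 23.4
```

Emit:
{"fn": "play_rows", "kwargs": {"motion": "60 18.7 0 52.8 0 0 0;60 18.7 0 52.8 0 0 0;60 18.7 0 52.8 0 0 0;60 18.7 0 52.8 0 0 0;60 18.7 0 52.8 0 0 0;60 18.7 0 52.8 0 0 0;60 18.7 0 52.8 0 0 0;60 18.7 0 52.8 0 0 0;60 0 0 0 0 9 0;60 0 0 0 0 9 0;60 0 0 0 0 9 0;60 0 0 0 0 9 0"}}

```text
time: 24.85
position: [0.5134, 0.3249, 0.178]
ee_rot: [0.705, -0.068, 0.065, -0.703]
contact_force: [0.2, 0.8, -0.2]
grip_width: 0.0652
```

Emit:
{"fn": "play_rows", "kwargs": {"motion": "60 0 0 0 0 9 0;60 0 0 0 0 0 0;60 0 0 0 0 0 0"}}

```text
time: 25.22
position: [0.514, 0.325, 0.1792]
ee_rot: [0.697, -0.119, 0.118, -0.697]
contact_force: [0.1, 0.1, -0.2]
grip_width: 0.0653
```

Run:
```python
from h import *
go(.5141,.3253,.078,-19.3)
im,_=snap("top","sel"); print(reading(im,guess=60))
s,_=robot.capture("side")
a=cv2.resize(s[200:330,160:270,::-1],None,fx=4,fy=4,interpolation=cv2.INTER_CUBIC)  # 440x520
K,D,P=cal("top"); b=cv2.resize(im[180:275,260:350,::-1],None,fx=4,fy=4,interpolation=cv2.INTER_CUBIC) #360x380
o=np.zeros((520,800,3),np.uint8); o[:,:440]=a; o[:380,440:]=b; cv2.imwrite("pics/sel.png",o)
h=np.radians(70.7); k=np.array([.5141,.3253,.108]); v=np.array([np.cos(h),np.sin(h),0])*.033
print((pix("side",[k+v,k,k-v])-[160,200])*4)
```

```text
h0 -19.3 y-axis [-0.002 -0.001 -1.   ] pos [0.514  0.325  0.1792] j6 0.78
shift tool (before turning) mm [  0.2 101.2   0.4] world [ 1.000e-01  3.000e-01 -1.012e+02]  yaw world 0.0 -> tool y turn -0.0 (or +180.0) grip 0.0653 F [ 0.1  0.1 -0.2] t 25.2
(np.float64(-4.23), array([59.72, 59.64, 59.38]))
[[176.48037411 263.37801586]
 [224.52065412 241.93209149]
 [271.20069076 221.08480938]]
```

View pics/sel.png

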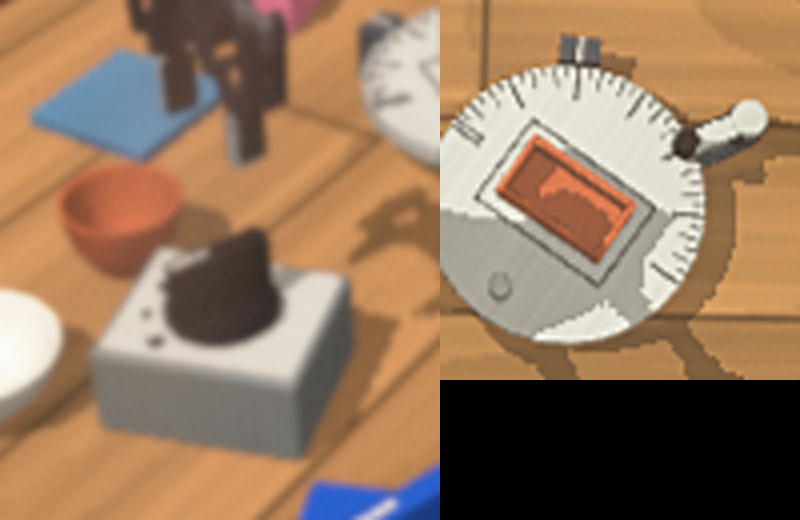

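The top view on the right shows the clamp home, the 60 line at the index and the pot inside its rectangle. On the left, the bar's top runs from (165,262) to (265,235), within a few mm of my estimate, so I'll grip it.

Emit:
{"fn": "play_rows", "kwargs": {"motion": "60 0 40 0 0 0 0;60 0 40 0 0 0 0;60 0 21 0 0 0 0;60 0 0 0 0 0 0;120 0 0 0 0 0 0;180 0 0 0 0 0 0;255 0 0 0 0 0 0;255 0 0 0 0 0 0;255 0 0 0 0 0 0;255 0 0 0 0 0 0"}}

```text
time: 26.58
position: [0.5152, 0.3254, 0.0805]
ee_rot: [-0.696, 0.119, -0.12, 0.697]
contact_force: [0.6, -1.0, 6.8]
grip_width: 0.0149
```

Emit:
{"fn": "play_rows", "kwargs": {"motion": "255 0 0 0 0 7 0;255 0 0 0 0 7 0;255 0 0 0 0 7 0;255 0 0 0 0 7 0;255 0 0 0 0 7 0;255 0 0 0 0 7 0;255 0 0 0 0 7 0;255 0 0 0 0 7 0;255 0 0 0 0 7 0;255 0 0 0 0 7 0;255 0 0 0 0 0 0;255 0 0 0 0 0 0"}}

```text
time: 28.08
position: [0.5128, 0.3288, 0.0805]
ee_rot: [-0.501, 0.499, -0.496, 0.504]
contact_force: [-7.3, 11.6, 7.1]
grip_width: 0.0152
```

```bash
python3 -c "
from h import *
go(.5141,.3253,.078,-89.3); print(robot.state()['torque'])"
```

```text
h0 -89.5 y-axis [-0.001  0.006 -1.   ] pos [0.5128 0.3288 0.0805] j6 2.00
shift tool (before turning) mm [3.5 2.5 1.2] world [ 1.3 -3.5 -2.5]  yaw world 0.2 -> tool y turn -0.2 (or +179.8) grip 0.0152 F [-7.3 11.6  7.1] t 28.1
[2.0675197  1.30540221 0.03720528]
```

Turned 70° with the bar in the grip (15 mm). I'll release, retreat, and check.

Emit:
{"fn": "play_rows", "kwargs": {"motion": "190 0 0 0 0 0 0;150 0 0 0 0 0 0;100 0 0 0 0 0 0;60 0 0 0 0 0 0;40 0 0 0 0 0 0;40 0 -20 0 0 0 0;40 0 -40 0 0 0 0;40 0 -50 0 0 0 0;40 0 -50 0 0 0 0;40 0 0 0 0 0 0"}}

```text
time: 29.32
position: [0.5161, 0.3261, 0.2441]
ee_rot: [-0.499, 0.497, -0.499, 0.505]
contact_force: [-0.0, -0.0, -0.1]
grip_width: 0.0718
```

```bash
python3 -c "
from h import *
go(.40,.12,.24)"
```

```text
h0 -89.5 y-axis [ 0.009  0.004 -1.   ] pos [0.5161 0.3261 0.2441] j6 2.00
shift tool (before turning) mm [ 205.     2.3 -118. ] world [-116.1 -206.1   -4.1]  yaw world 0.0 -> tool y turn 0.0 (or -180.0) grip 0.0718 F [-0.  -0.  -0.1] t 29.3
```

Emit:
{"fn": "play_rows", "kwargs": {"motion": "40 41 0 -23 0 0 0;40 41 0 -23 0 0 0;40 41 0 -23 0 0 0;40 41 0 -23 0 0 0;40 41 0 -23 0 0 0;40 0 0 0 0 0 0;40 0 0 0 0 0 0"}}

```text
time: 30.2
position: [0.4014, 0.1193, 0.2389]
ee_rot: [-0.502, 0.498, -0.498, 0.502]
contact_force: [-1.2, 1.0, -0.2]
grip_width: 0.0717
```

Run:
```python
from h import *
im,_=snap("top","fin"); print(reading(im,guess=60))
a=cv2.resize(im[195:260,150:220,::-1],None,fx=5.5,fy=5.5,interpolation=cv2.INTER_CUBIC); b=cv2.resize(im[100:310,140:410,::-1],None,fx=1.5,fy=1.5)
o=np.zeros((360,800,3),np.uint8); o[:357,:385]=a[:357]; o[:315,390:795]=b; cv2.imwrite("pics/fin.png",o)
```

```text
(np.float64(-4.22), array([59.71, 59.64, 59.38]))
```

View pics/fin.png

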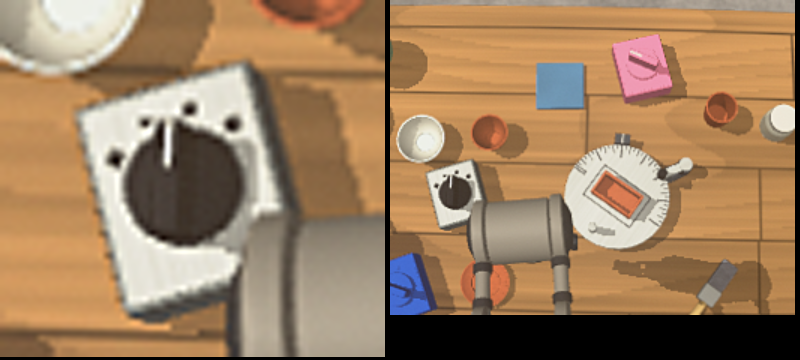

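Run:
```python
from h import *
c=lambda l:cp(l,150,195,5.5)
q=atz("top",c([(167,122),(167,165)]),.108); w=q[0]-q[1]; print(q.round(4).tolist(),np.degrees(np.arctan2(w[1],w[0])))
o=np.array([.5141,.3253,0]); 
for p in q: d=p-o; print(np.degrees(np.arctan2(d[1],d[0])),np.linalg.norm(d[:2]))
for m in [(115,158),(145,122),(190,107),(232,124)]:
    d=atz("top",c([m]),.06)[0]-o; print("mark",np.degrees(np.arctan2(d[1],d[0])).round(1))
# expected pixel of white line (r .005-.03) for headings 2.5 and 36
for h in(2,20,37):
    h=np.radians(h); v=np.array([np.cos(h),np.sin(h),0]); k=o+[0,0,.108]; print(((pix("top",[k+.005*v,k+.031*v])-[150,195]+.5)*5.5-.5).round(0).tolist())
```

```text
[[0.5458, 0.3284, 0.108], [0.5209, 0.3269, 0.108]] 3.442808443747578
5.638042510373277 0.0318617205848302
13.507529877734969 0.00698357607316482
mark 69.3
mark 36.0
mark 2.1
mark -31.7
[[169.0, 168.0], [170.0, 123.0]]
[[167.0, 169.0], [154.0, 126.0]]
[[164.0, 170.0], [140.0, 133.0]]
```

```bash
python3 -c "
from station import robot
print(robot.finish_job())"
```

```text
the job is handed in; nothing more can be done
None
```

The job is done and handed in at about 30 s of the 72 s allowed, in the order asked; no verdict was reported.

- **Pot:** it stands upright inside the drawn rectangle with its long sides along the rectangle's. I lowered it until light contact (about 5 N) and then let go. The last pictures show it still there.
- **Wheel:** it was turned by the post to 60. The numeric check gave 59.4 to 59.7 degrees depending on the scale line, and by eye it looked about 60.0. I left that difference of about 0.4 degrees uncorrected. The reading was the same after letting go, after clamping and at the end.
- **Clamp:** it was swung until it stopped moving and the force rose from 8 N to about 18 N. By the arm's position it was at 114.5 degrees, against the 115.6 I had worked out for fully home. The later pictures show it over the rim and pointing to the axis.
- **Selector:** it was turned two clicks clockwise. After release the pointer measured 3.4 degrees and the second round mark 2.1 degrees; the neighbouring marks are about 34 degrees away.

The bystanders seen in the last pictures look undisturbed. The gripper was raised clear and touched nothing when I handed in.

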